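# Load the board carriers into the numbered test bays in order

## Task

The yellow board carrier was slid into the wrong test bay (three dots): push it back out from behind, through the opening in that bay's back wall. Then load the bays in order: yellow carrier into the one-dot bay, then red into the two-dot bay, then blue into the three-dot bay, each pushed fully home against its back stops. Slide the carriers along the bench and do not lift them, and leave the loose jar, solder reel and tape roll where they are.

Things in the scene. Friction and masses are not known exactly. Their poses are not given: they have to be found in the camera images.
- bay_1: One-dot bay (raised white dots on its two black top lips), fixed: low open-ended channel for one carrier; the bench is its floor. Origin on the bench at the channel's centre, x inward from mouth (x=-45 mm) to back stops (x=+45), z up. 80 mm wide inside, first 15 mm flared to 89 (99 outside), sides 26 mm high. The bays stand in a row, any order, mouths to the robot. Further sizes: bay_2, bay_3.
- bay_2: Two-dot bay; same shape and frame as the others. Lips 14 mm wide overhang the channel along both sides at 21 to 26 mm height, x=-28 to +54 mm; the middle 52 mm is open from above over the whole length. A carrier fully home has its origin at x=-3 mm, y=0 (4 mm play each side) in the bay's frame and stands 6 mm out of the mouth.
- bay_3: Three-dot bay; same shape and frame as the others. Holds the yellow carrier, fully home, at the start. Back wall: only a stop tab 14 mm wide at each side (x=45 to 51 mm, 26 mm high); the 52 mm between them is open from above down to a sill 2.5 mm high (x=46 to 54), so fingertips can push in from behind and travel right through the channel to the mouth.
- yellow_carrier: Yellow plastic carrier with a circuit board in it, loose: 96 mm long (x), 72 wide (y), 16 high, vertical sides, corners cut (10 mm along x by 5 mm), about 0.15 to 0.27 kg. Origin: centre of the underside, z up. Either end may go in first. Starts in the three-dot bay.
- red_carrier: Red carrier, otherwise like the yellow one. Starts on the open bench to the left or the right of the space in front of the bays.
- blue_carrier: Blue carrier, otherwise like the yellow one. Starts on the open bench on the other side from the red one.
- flux_jar: Bystander, loose: round jar with yellow lid, 52 mm diameter, 42 mm high; origin centre of the underside.
- solder_spool: Bystander, loose: reel of solder wire with green flanges, 60 mm diameter, 46 mm high; origin centre of the underside.
- tape_amber: Bystander, loose: roll of amber tape lying flat, 66 mm diameter, 18 mm high; origin centre of the underside.

How it is judged (in metres and radians):
On the way, in this order (a step that is already met when the one before it is completed fails the run):
1. the fingers push the yellow carrier from behind the three-dot bay (contact force between the fingers and yellow_carrier above 0.2 N and x of the grasp point in the frame of bay_3 above 0.04 m and x of yellow_carrier in the frame of bay_3 above -0.03 m).
2. the yellow carrier is clear of the three-dot bay's mouth (horizontal distance between yellow_carrier and bay_3 above 0.093 m), for 0.1 s.
3. yellow is fully home in the one-dot bay, red and blue not yet in theirs (x of yellow_carrier in the frame of bay_1 between -0.008 and 0.003 m and y of yellow_carrier in the frame of bay_1 between -0.008 and 0.008 m and angle between the x axis of yellow_carrier and the x axis of bay_1, either way round below 0.1 rad and height (world z) of yellow_carrier below 0.004 m and horizontal distance between red_carrier and bay_2 above 0.012 m and horizontal distance between blue_carrier and bay_3 above 0.012 m), for 0.2 s.
4. yellow and red are fully home, blue not yet (x of yellow_carrier in the frame of bay_1 between -0.008 and 0.003 m and y of yellow_carrier in the frame of bay_1 between -0.008 and 0.008 m and angle between the x axis of yellow_carrier and the x axis of bay_1, either way round below 0.1 rad and height (world z) of each of yellow_carrier, red_carrier below 0.004 m and x of red_carrier in the frame of bay_2 between -0.008 and 0.003 m and y of red_carrier in the frame of bay_2 between -0.008 and 0.008 m and angle between the x axis of red_carrier and the x axis of bay_2, either way round below 0.1 rad and horizontal distance between blue_carrier and bay_3 above 0.012 m), for 0.2 s.
At the end, for the whole second after the job is handed in: Yellow, red and blue carriers lie flat and at rest in the one-, two- and three-dot bays, each within 5 mm of its back stops (8 mm sideways, 0.1 rad) (x of yellow_carrier in the frame of bay_1 between -0.008 and 0.003 m and y of yellow_carrier in the frame of bay_1 between -0.008 and 0.008 m and angle between the x axis of yellow_carrier and the x axis of bay_1, either way round below 0.1 rad and height (world z) of each of yellow_carrier, red_carrier, blue_carrier below 0.004 m and x of red_carrier in the frame of bay_2 between -0.008 and 0.003 m and y of red_carrier in the frame of bay_2 between -0.008 and 0.008 m and angle between the x axis of red_carrier and the x axis of bay_2, either way round below 0.1 rad and x of blue_carrier in the frame of bay_3 between -0.008 and 0.003 m and y of blue_carrier in the frame of bay_3 between -0.008 and 0.008 m and angle between the x axis of blue_carrier and the x axis of bay_3, either way round below 0.1 rad and linear speed of each of yellow_carrier, red_carrier, blue_carrier below 0.01 m/s); the robot touches nothing.
It fails at once if a carrier is lifted more than 25 mm off the bench (height (world z) of any of yellow_carrier, red_carrier, blue_carrier above 0.025 m).
It fails at once if a bystander is moved more than 30 mm (distance of any of flux_jar, solder_spool, tape_amber from where it was at the start of the episode above 0.03 m).
It also fails if it takes over 72 s, if anything falls off the work surface, if the arm or the gripper's body presses on something with over 40 N, if the wrist force passes 120 N, or if a joint passes its speed limit or range.

## Robot

A 6-joint arm with a two-finger parallel gripper is mounted at the origin on a cart in front of the work surface, level with it; the furniture and walls round the work are solid. World frame = base frame: x ahead of the robot, y to its left, z up, the work surface at z = 0. Lengths are in m, angles in degrees, forces in N, time in s.
With the tool pointing down it reaches from about 0.275 to 0.85 m from the base axis. Payload 19 kg.
Tool frame: the origin (TCP) lies on the centre line of the jaws, within the pads' length; the fingertips stand bot.tip_reach ahead of it and the grasp point (between the pads) lies 2 mm behind it (bot.tip_reach is the distance from the TCP to the fingertips, in m); z points along the fingers, y is the line along which they close (so a half turn about z gives the same grasp; the last joint's range is limited). The gripper opens to 85 mm and grips with 20 to 120 N. Pads are 22 mm wide; open, the fingers measure 114 mm over their backs; the gripper's body (76 mm by 85 mm) begins 54 mm behind the grasp point. The pads swing forward as they close: fully open they stand 13 mm farther back than shut.
Start: joints at [65.432, 8.623, 82.357, -0, 89.026, -7.678], TCP at [0.167, 0.55, 0.248] pointing down, gripper open.
Joint ranges: [-160.23, 160.23], [-39.13, 120.54], [6.94, 153.29], [-79.49, 259.48], [9.18, 160.14], [-161.06, 161.06]. Speed limits (degrees/s): [108.29, 108.29, 127.2, 172.46, 172.46, 172.46].

## Interface

Orientations are given as [roll, pitch, yaw] about the fixed x, y, z axes, in that order (R = Rz(yaw) Ry(pitch) Rx(roll)).
In Python, from rig import bot, hand, inverse_kinematics, vision, workorder gives the robot as it stands. The module is installed in compiled form; this text tells all that it offers. Calls block until the motion is done:
- bot.reach(position, orientation): joint-space move of the TCP to a pose.
- bot.move_straight(position, ori=None, v=0.15, guard=None): straight line of the TCP; ori=None keeps the orientation; v is the mean speed in m/s. With guard (N) it stops when the force on the tool has changed by that much, and returns True; else False.
- bot.set_joints(angles): joint-space move.
- hand.grip(opening): finger opening in m; the grip force is fixed at half the most; returns when the fingers have stopped.
- bot.pause(seconds).
- inverse_kinematics(position, orientation): joint angles nearest the present ones, or None.
- vision.camera(name): name is "side" or "top" or "wrist"; returns a dict with "image" (400x640x3 uint8, red, green, blue), "camera_matrix" (3x3 intrinsics, pixels), "extrinsics" (4x4, takes a point from camera to world coordinates). Camera axes: x right, y down, z forward; pixel columns grow to the right and rows downward; lengths in m; the calibration is good to about 2 mm. The wrist camera is an equidistant fisheye: a pixel r from the principal point sees the ray r / f radians off the axis. A picture is of the moment at which its call begins. There is no depth.
A pose or a line that the arm cannot do raises bot.Unreachable and nothing moves.
- workorder.close_job(): hands the job in; it is judged then, once.
Readings, each from a call of its own:
- bot.current_t(): time.
- bot.current_q(): joint angles.
- bot.current_dq(): joint speeds.
- bot.current_joint_efforts(): joint torques, N m.
- bot.current_ee_pos(): TCP position.
- bot.current_ee_rot(): TCP orientation.
- bot.current_contact_force(): force on the tool from outside, world axes, zero at the start.
- bot.current_moment(): the same for the moment, N m.
- bot.current_width(): finger opening in m.
- bot.current_grasp_force(): force on a finger pad.
Only numpy, scipy, OpenCV 4.12 (cv2) and the standard library are available. Lean on these libraries where they do the work, as an engineer would, in place of code of your own. Each camera call takes 0.05 s, during which the arm holds its last target. There are 200 camera calls.

## Working session

There is one attempt and no reset: what is moved stays moved. The work goes in short steps, each a Python script; the robot and the scene stay as the last script left them, time stands still between calls to the robot, and variables do not carry over. Pictures are saved under pics/ and viewed, at most 10 in all, crops included, and the job is handed in when it is done.

```bash
mkdir -p pics; python3 - <<'E'
from rig import bot, vision
import cv2,numpy as np
for n in ("top","side"):
    c=vision.camera(n); cv2.imwrite(f"pics/{n}0.png",c["image"][:,:,::-1]); np.savez(f"{n}0.npz",**c)
    print(n,c["camera_matrix"].round(1).tolist(),c["extrinsics"].round(3).tolist())
print(bot.tip_reach,bot.current_t(),bot.current_ee_rot(),bot.current_width())
E
```

```text
top [[447.8, 0.0, 315.8], [0.0, 447.8, 196.9], [0.0, 0.0, 1.0]] [[0.016, -0.994, 0.109, 0.36], [-1.0, -0.016, -0.003, -0.036], [0.004, -0.109, -0.994, 1.37], [0.0, 0.0, 0.0, 1.0]]
side [[415.2, 0.0, 317.7], [0.0, 415.2, 199.3], [0.0, 0.0, 1.0]] [[0.975, -0.128, 0.179, 0.243], [-0.219, -0.631, 0.744, -1.095], [0.018, -0.765, -0.644, 0.94], [0.0, 0.0, 0.0, 1.0]]
0.017 0.1 [-1.79940878e+02 -9.49185979e-03  1.63110318e+02] 0.08520193545745247
```

View pics/top0.png

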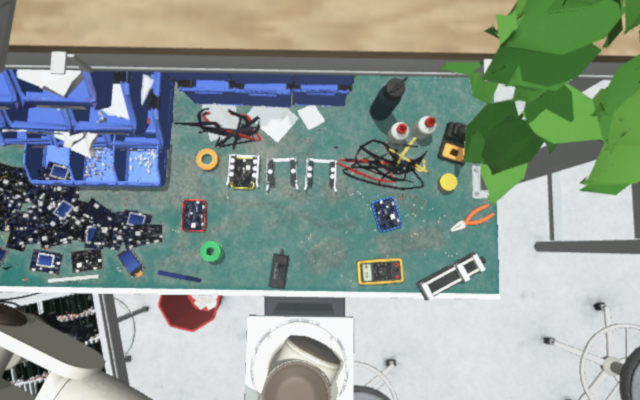

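View pics/side0.png

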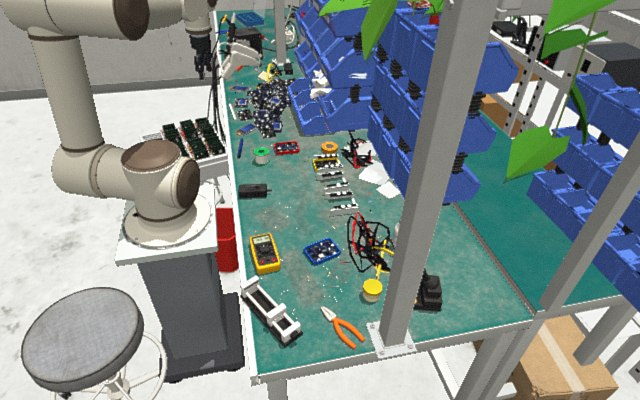

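Bays are at (243,172), (283,173) and (320,174), with yellow in the left one. Red is at (194,215), blue at (386,213), the spool at (210,251), the tape at (207,159) and the jar at (448,182). Next I'll look closer with the wrist camera.

```bash
python3 - <<'E'
from rig import bot, vision,hand
import cv2,numpy as np
def snap(k):
    c=vision.camera("wrist"); cv2.imwrite(f"pics/{k}.png",c["image"][:,:,::-1]); np.savez(f"{k}.npz",**c); return c
bot.reach([0.50,0.14,0.28],[180,0,180]); c=snap("w1")
print(bot.current_t(),c["camera_matrix"].round(1).tolist(),c["extrinsics"].round(3).tolist(),bot.current_q())
bot.reach([0.50,0.0,0.28],[180,0,180]); c=snap("w2")
print(bot.current_t(),c["extrinsics"].round(3).tolist())
E
```

```text
2.0667 [[309.7, 0.0, 319.1], [0.0, 309.7, 200.7], [0.0, 0.0, 1.0]] [[-0.001, 0.96, 0.279, 0.43], [1.0, 0.001, 0.001, 0.141], [0.0, 0.279, -0.96, 0.407], [0.0, 0.0, 0.0, 1.0]] [ 7.20845697e+00  1.42190678e+00  8.65312920e+01  6.86488276e-03
  9.20530111e+01 -8.28373933e+01]
2.7333 [[0.0, 0.96, 0.28, 0.43], [1.0, -0.001, 0.0, -0.0], [0.001, 0.28, -0.96, 0.407], [0.0, 0.0, 0.0, 1.0]]
```

View pics/w1.png

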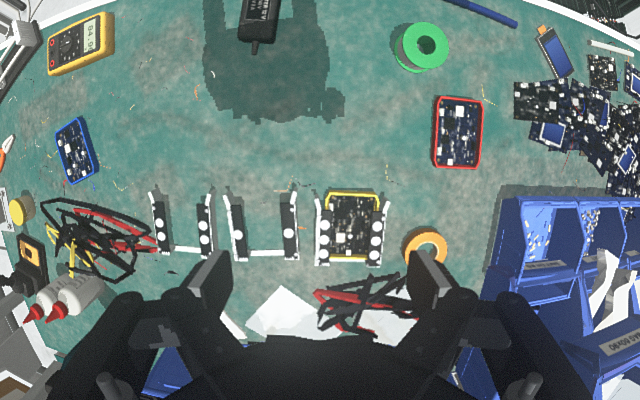

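View pics/w2.png

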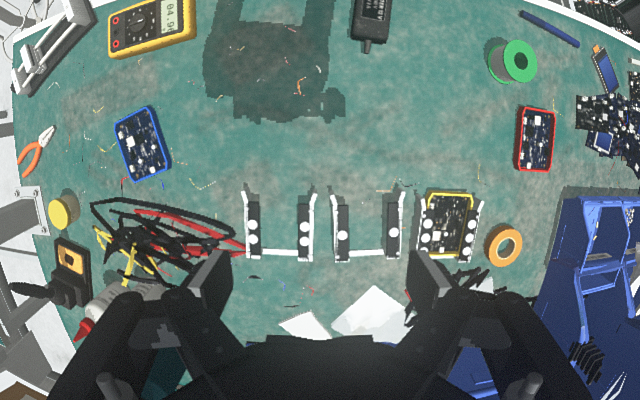

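The wrist views show three dots on the left bay (it holds yellow), one on the middle bay and two on the right. Red is at about (535,140) and blue at about (143,143) in w2. Now the metric measurements.

```bash
cat > h.py <<'E'
import numpy as np,cv2
def rays(c,px):
    K=c["camera_matrix"];E=c["extrinsics"]
    d=(np.asarray(px,float).reshape(-1,2)-K[:2,2])/K[0,0]
    t=np.linalg.norm(d,axis=1,keepdims=True)
    v=np.c_[d*np.sinc(t/np.pi),np.cos(t)]
    return v@E[:3,:3].T
def plane(c,px,z):
    v=rays(c,px);o=c["extrinsics"][:3,3]
    return (o+v*((z-o[2])/v[:,2:]))[:,:2]
def tri(c1,p1,c2,p2):
    A=np.zeros((3,3));b=np.zeros(3);L=[]
    for c,p in((c1,p1),(c2,p2)):
        v=rays(c,p)[0];P=np.eye(3)-np.outer(v,v);A+=P;b+=P@c["extrinsics"][:3,3]
    return np.linalg.solve(A,b)
def rect(xy):
    (cx,cy),(w,h),a=cv2.minAreaRect(np.float32(xy*1000))
    if w<h:w,h,a=h,w,a-90   # long axis angle
    return np.round([cx,cy,w,h,(a+90)%180-90],1)
def mask(img,col):
    H,S,V=cv2.split(cv2.cvtColor(img,cv2.COLOR_RGB2HSV))
    return {"red":((H<6)|(H>174))&(S>150)&(V>90),"blue":(H>104)&(H<122)&(S>140)&(V>90),
      "yellow":(H>22)&(H<32)&(S>130)&(V>120),"white":(S<40)&(V>170),"dark":V<70}[col].astype(np.uint8)*255
def blobs(m,lo,hi,roi=None):
    out=[]
    for k in cv2.findContours(m,cv2.RETR_EXTERNAL,cv2.CHAIN_APPROX_NONE)[0]:
        a=cv2.contourArea(k);k=k[:,0]
        if lo<a<hi:
            c=k.mean(0)
            if roi is None or (roi[0]<c[0]<roi[2] and roi[1]<c[1]<roi[3]): out.append((c,a,k))
    return out
E
python3 - <<'E'
from h import *
C={k:dict(np.load(k+".npz")) for k in("w1","w2")}
for k,roi in(("w1",(140,185,395,270)),("w2",(235,185,490,265))):
    c=C[k];print(k)
    for p,a,q in blobs(mask(c["image"],"white"),25,200,roi):
        if max(np.ptp(q,axis=0))<16: print(" dot",p.round(1),a,(1000*plane(c,p,.027)[0]).round(1))
    for p,a,q in blobs(cv2.morphologyEx(mask(c["image"],"dark"),cv2.MORPH_OPEN,np.ones((3,3))),200,3000,roi):
        print(" lip",p.round(),a,rect(plane(c,q,.026)))
    for col in("red","blue","yellow"):
        m=cv2.morphologyEx(mask(c["image"],col),cv2.MORPH_CLOSE,np.ones((5,5)))
        for p,a,q in blobs(m,500,6000,(30,80,570,275)):
            print(" ",col,p.round(),a,rect(plane(c,q,.016)))
E
```

```text
w1
 dot [375.5 240.6] 62.0 [596.5 217. ]
 dot [204.  239.3] 52.0 [596.9 -20.3]
 dot [340.  237.2] 71.0 [591.  168.7]
 dot [160.9 236. ] 43.0 [594.3 -90.4]
 dot [288.3 232.7] 67.5 [584.7 100. ]
 dot [376.9 226. ] 67.0 [575.2 217.6]
 dot [202.4 225.1] 56.0 [575.5 -19.9]
 dot [249.2 197.1] 39.5 [535.6  50.3]
 dot [393.6 188.8] 32.5 [524.4 236.9]
  red [458. 133.] 3090.0 [448.6 329.2  95.3  72.2  -0.5]
  blue [534. 275.] 1267.0 [689.3 530.5 228.6  96.9  54.6]
  blue [ 76. 151.] 1830.0 [ 460.4 -251.    96.6   83.7   17.1]
w2
 dot [255.1 256.6] 28.0 [621.2 -88.6]
 dot [470.4 238.7] 52.0 [598.3 220.4]
 dot [425.  237.5] 55.0 [593.8 147. ]
 dot [435.8 235.5] 60.0 [591.3 163. ]
 dot [393.5 232. ] 61.0 [584.7 100.4]
 dot [471.5 224. ] 47.0 [575.4 218. ]
 dot [427.5 223.4] 61.0 [573.  148.2]
 dot [349.5 197.2] 39.5 [535.9  38.9]
  red [536. 140.] 1988.5 [ 4.487e+02  3.293e+02  9.550e+01  7.240e+01 -3.000e-01]
  blue [142. 144.] 2767.5 [ 460.5 -252.9   96.3   78.9   17.4]
```

```bash
python3 - <<'E'
from h import *
a=np.load("w1.npz")["image"][180:275,145:395];b=np.load("w2.npz")["image"][180:275,240:490]
cv2.imwrite("pics/crop1.png",cv2.resize(np.vstack([a,b]),None,fx=3.1,fy=3.1,interpolation=cv2.INTER_NEAREST)[:,:,::-1])
E
```

```text
(no output)
```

View pics/crop1.png

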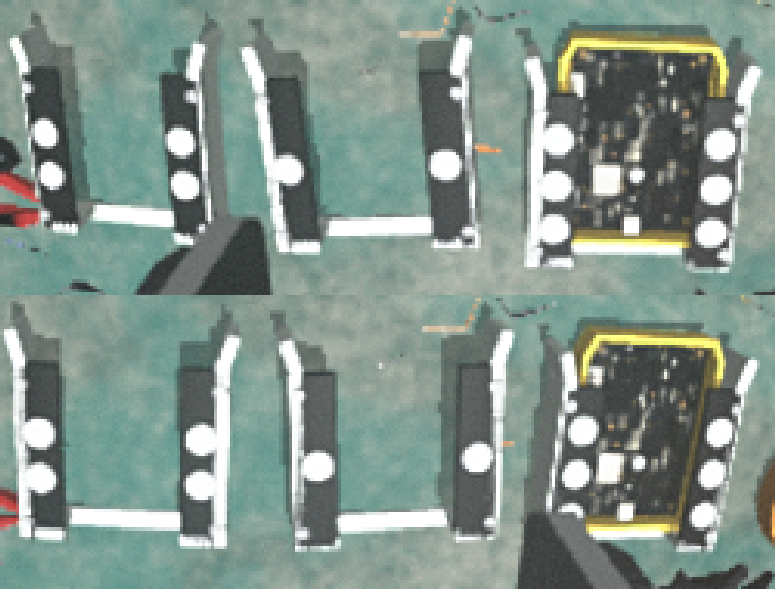

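```bash
python3 - <<'E'
from h import *
C={k:dict(np.load(k+".npz")) for k in("w1","w2")}
o={"w1":(145,180),"w2":(240,85)}
px=lambda k,p:(np.array(p)+.5)/3.1-.5+o[k]
D={"1R":((287,169),(318,466)),"1L":((445,164),(477,459)),
"2Ra":((45,133),(39,433)),"2Rb":((51,175),(40,479)),"2La":((180,142),(202,439)),"2Lb":((185,185),(203,486)),
"3Ra":((558,141),(581,431)),"3Rb":((558,186),(576,474)),"3La":((721,145),(720,432)),"3Lb":((716,188),(711,474)),"3Lc":((711,232),(702,514))}
for n,(a,b) in D.items():
    T=tri(C["w1"],px("w1",a),C["w2"],px("w2",b))
    print(n,(T*1000).round(1),[(1000*plane(C[k],px(k,p),.0268)[0]).round(1).tolist() for k,p in(("w1",a),("w2",b))])
# lip front and back top edges, inner/outer corners (z=.026)
L={"w2":{"1R f":[(303,371),(336,371)],"1R b":[(306,545),(340,543)],"1L f":[(461,367),(492,366)],"1L b":[(453,540),(488,538)],
 "2R f":[(24,362),(58,362)],"2R b":[(31,528),(66,528)],"2L f":[(180,370),(214,370)],"2L b":[(178,535),(213,535)]},
 "w1":{"3R f":[(545,97),(580,97)],"3L f":[(706,97),(740,97)],"3L b":[(690,260),(723,260)]}}
for k in L:
    for n,q in L[k].items(): print(n,(1000*plane(C[k],px(k,np.array(q)),.026)).round(1).tolist())
# carriers height check from centroids
for col,r1,r2 in(("red",(420,90,500,175),(505,95,570,180)),("blue",(40,110,110,190),(100,90,190,190))):
    p=[]
    for k,r in(("w1",r1),("w2",r2)):
        q=max(blobs(cv2.morphologyEx(mask(C[k]["image"],col),cv2.MORPH_CLOSE,np.ones((5,5))),500,6000,r),key=lambda b:b[1])[2]
        p.append(q[q[:,1]>=q[:,1].max()-1].mean(0)) 
    print(col,(1000*tri(C["w1"],p[0],C["w2"],p[1])).round(1))
t=dict(np.load("top0.npz"));K=t["camera_matrix"];E=t["extrinsics"]
for col in("red","blue","yellow"):
    for p,a,q in blobs(cv2.morphologyEx(mask(t["image"],col),cv2.MORPH_CLOSE,np.ones((3,3))),200,2000,(180,150,420,240)):
        v=np.c_[(q-K[:2,2])/K[0,0],np.ones(len(q))]@E[:3,:3].T
        print("top",col,rect((E[:3,3]+v*((.016-E[2,3])/v[:,2:]))[:,:2]))
E
```

```text
1R [586.7  30.6  29.9] [[587.9, 29.7], [588.1, 30.8]]
1L [584.4 100.   28.6] [[584.5, 99.9], [585.8, 100.6]]
2Ra [572.8 -88.6  28.3] [[573.4, -89.5], [573.4, -88.9]]
2Rb [594.6 -90.   27.1] [[594.5, -90.2], [594.9, -90.1]]
2La [575.  -18.6  29.1] [[576.1, -19.6], [575.6, -18.7]]
2Lb [595.6 -18.4  30.4] [[596.9, -19.9], [597.4, -18.6]]
3Ra [574.1 148.2  25.5] [[573.8, 148.2], [573.5, 147.7]]
3Rb [594.9 148.3  25.5] [[594.6, 148.3], [594.1, 147.8]]
3La [575.  217.8  28.7] [[576.0, 218.2], [575.5, 218.8]]
3Lb [595.9 217.1  27.8] [[596.1, 217.3], [596.5, 217.7]]
3Lc [617.  216.4  27.4] [[617.5, 216.5], [617.2, 216.7]]
1R f [[545.8, 23.7], [545.8, 37.4]]
1R b [[626.7, 26.6], [625.8, 41.8]]
1L f [[544.1, 90.6], [543.7, 104.2]]
1L b [[625.5, 93.2], [625.0, 109.5]]
2R f [[541.8, -93.5], [541.8, -78.8]]
2R b [[619.4, -96.4], [619.0, -80.3]]
2L f [[545.3, -27.4], [545.3, -13.3]]
2L b [[621.7, -30.1], [621.6, -14.6]]
3R f [[554.5, 142.6], [554.5, 157.2]]
3L f [[554.6, 210.5], [554.6, 225.2]]
3L b [[631.8, 208.0], [632.2, 223.2]]
red [497.7 340.1   4.2]
blue [ 515.2 -272.5   10.9]
```

```bash
cat >> h.py <<'E'
BAY={1:(.573,.0647,2.2),2:(.5722,-.054,-1.8),3:(.5827,.1833,-2.0)}
def bw(b,x,y=0):
    X,Y,a=BAY[b];a=np.radians(a);return [X+x*np.cos(a)-y*np.sin(a),Y+x*np.sin(a)+y*np.cos(a)]
def wb(b,p):
    X,Y,a=BAY[b];a=np.radians(a);d=np.array(p[:2])-[X,Y]
    return np.array([d[0]*np.cos(a)+d[1]*np.sin(a),-d[0]*np.sin(a)+d[1]*np.cos(a)])
def snap(k):
    from rig import vision
    c=vision.camera("wrist"); cv2.imwrite(f"pics/{k}.png",c["image"][:,:,::-1]); np.savez(f"{k}.npz",**c); return c
E
python3 - <<'E'
from h import *
from rig import bot,hand
c=dict(np.load("w1.npz"))
print("cable",(1000*plane(c,[(318,293),(345,300),(375,280),(400,283)],.005)).round().tolist())
hand.grip(0.0); print(bot.current_width(),bot.tip_reach)
R=[180,0,178]
x,y=bw(3,.064)
bot.reach([x,y,.15],R)
bot.move_straight([x,y,.05],v=.2)
hit=bot.move_straight([x,y,.013],v=.03,guard=4)
print(hit,bot.current_ee_pos(),bot.current_contact_force(),bot.current_t())
E
```

```text
cable [[694.0, 139.0], [707.0, 181.0], [672.0, 226.0], [679.0, 266.0]]
1.357553141793427e-05 0.017
True [0.64688199 0.18105913 0.0179122 ] [ 1.35908297 -0.5865389   4.30846835] 6.1667
```

```bash
python3 - <<'E'
from h import *
from rig import bot,hand
x,y=bw(3,.064); bot.move_straight([x,y,.0235],v=.1)
x,y=bw(3,.045); print(bot.move_straight([x,y,.0235],v=.06,guard=25),bot.current_contact_force(),bot.current_t())
x,y=bw(3,-.048); print(bot.move_straight([x,y,.0235],v=.1,guard=25),bot.current_contact_force(),wb(3,bot.current_ee_pos()))
x,y=bw(3,-.03);p=bot.current_ee_pos(); bot.move_straight([p[0]+.012,p[1],.0235],v=.1)
bot.move_straight([p[0]+.012,p[1],.20],v=.3); hand.grip(.085)
c=snap("w3"); print(bot.current_t())
m=cv2.morphologyEx(mask(c["image"],"yellow"),cv2.MORPH_CLOSE,np.ones((7,7)))
for p,a,q in blobs(m,1500,30000): print(p.round(),a,rect(plane(c,q,.016)))
E
```

```text
False [-0.4589926   0.31799905  0.76133583] 6.8833
False [0.13629651 0.30431455 0.08491295] [-4.75599891e-02 -9.04734652e-06]
9.8167
[318. 110.] 6303.5 [474.6 186.4  93.5  71.6  -2. ]
```

View pics/w3.png

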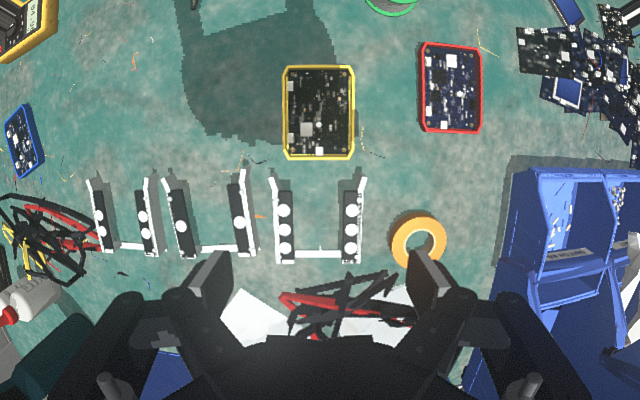

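Yellow is clear of bay 3 at (0.475, 0.186), yaw −2°. Now grasp its rear end and slide it into bay 1.

```bash
cat > load.py <<'E'
from h import *
from rig import bot,hand
G=.033; Z=.012
def grasp(cx,cy,yaw):
    a=np.radians(yaw);p=[cx-G*np.cos(a),cy-G*np.sin(a)];R=[180,0,180+yaw]
    bot.reach([*p,.10],R); bot.move_straight([*p,.04],v=.25)
    print("touch",bot.move_straight([*p,Z],v=.06,guard=6),bot.current_ee_pos().round(4))
    hand.grip(.06); print("w",bot.current_width(),bot.current_grasp_force(),bot.current_contact_force().round(1),bot.current_t())
def slide(b,via=()):
    z=bot.current_ee_pos()[2];R=[180,0,180+BAY[b][2]]
    for v in via: bot.move_straight([*v,z],v=.15)
    bot.move_straight([*bw(b,-.107-G),z],R,v=.15)
    print("in",bot.move_straight([*bw(b,-.025-G),z],v=.08,guard=20),wb(b,bot.current_ee_pos()).round(4),bot.current_contact_force().round(1))
def push(b):
    hand.grip(.085); z=bot.current_ee_pos()[2]
    bot.move_straight([*bw(b,-.115),z+.001],v=.15)
    bot.move_straight([*bw(b,-.115),.0235],v=.1); hand.grip(0)
    bot.move_straight([*bw(b,-.080),.0235],v=.15)
    print("home",bot.move_straight([*bw(b,-.056),.0235],v=.04,guard=15),wb(b,bot.current_ee_pos()).round(4),bot.current_contact_force().round(1))
    bot.move_straight([*bw(b,-.090),.0235],v=.15); bot.move_straight([*bw(b,-.090),.12],v=.3)
    hand.grip(.085); print(bot.current_t())
E
python3 - <<'E'
from load import *
grasp(.475,.1863,-2)
E
```

```text
touch False [0.442  0.1875 0.012 ]
w 0.07085533649676196 66.53947396203876 [-3.8 -1.6  9.8] 11.7583
```

```bash
python3 - <<'E'
from load import *
p=bot.current_ee_pos(); bot.move_straight([p[0],p[1],p[2]+.001],v=.05); print(bot.current_contact_force().round(1))
slide(1); c=snap("w4"); print(bot.current_t())
m=cv2.morphologyEx(mask(c["image"],"yellow"),cv2.MORPH_CLOSE,np.ones((9,9)))
for p,a,q in blobs(m,1500,60000): print(p.round(),a,rect(plane(c,q,.016)))
E
```

```text
[-0.4  0.3 -1.8]
in False [-0.0584  0.    ] [ 0.3  0.  -1.7]
14.2417
[319. 269.] 4182.0 [523.3  62.9  73.1  55.6 -87.4]
```

View pics/w4.png

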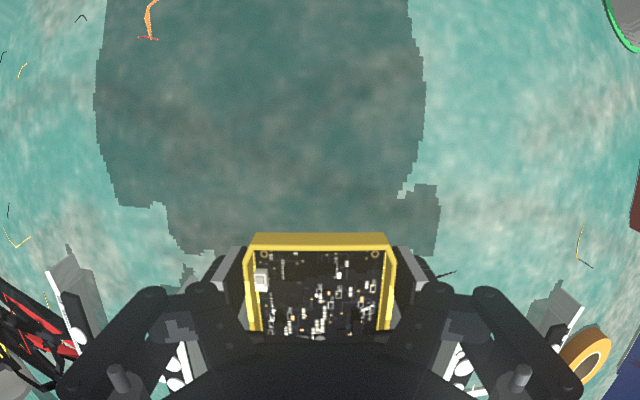

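Yellow entered bay 1 without resistance. Now push it home and check.

```bash
python3 - <<'E'
from load import *
push(1)
p=bot.current_ee_pos(); bot.reach([.44,.14,.25],[180,0,180]); c=snap("w5"); print(bot.current_t())
print([(b[0].round(),rect(plane(c,b[2],.016))) for b in blobs(cv2.morphologyEx(mask(c["image"],"yellow"),cv2.MORPH_CLOSE,np.ones((7,7))),300,60000)])
print([(b[0].round(),rect(plane(c,b[2],.016))) for b in blobs(cv2.morphologyEx(mask(c["image"],"red"),cv2.MORPH_CLOSE,np.ones((7,7))),1500,60000)])
E
```

```text
home True [-0.0604 -0.0001] [-3.  -1.   2.5]
18.5917
19.3167
[]
[(array([464., 180.]), array([448.4, 329.2,  95.3,  72.4,  -0.8]))]
```

View pics/w5.png

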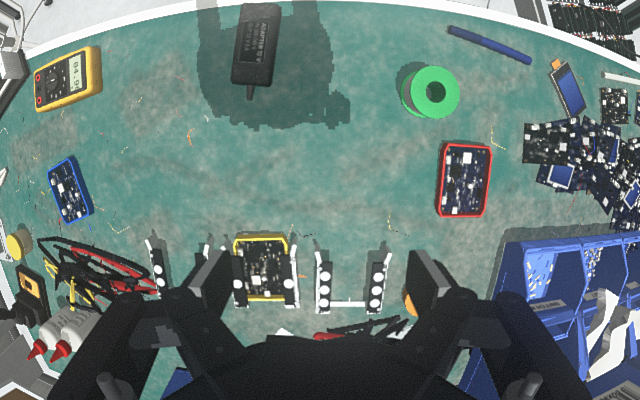

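```bash
sed -i 's/Z=.012/Z=.013/' load.py; python3 - <<'E'
from load import *
grasp(.4485,.3292,-.6)
if bot.current_width()>.068:
    slide(2); push(2)
    bot.reach([.42,-.10,.25],[180,0,180]); c=snap("w6"); print(bot.current_t())
    print([(b[0].round(),rect(plane(c,b[2],.016))) for b in blobs(cv2.morphologyEx(mask(c["image"],"blue"),cv2.MORPH_CLOSE,np.ones((5,5))),1500,60000)])
E
```

```text
touch False [0.4155 0.3296 0.0129]
w 0.07024164493209757 67.29826284572482 [-3.2 -2.4  9.1] 21.5667
in False [-0.0569  0.    ] [ 2.8 -0.4  1.4]
home True [-0.0609  0.0002] [-2.3 -0.3  2.4]
29.7667
30.475
[(array([619., 303.]), array([750.2, 644.1, 546.7, 155.5,  34.6])), (array([201., 203.]), array([ 460.9, -254. ,   96.6,   76.4,   17. ]))]
```

View pics/w6.png

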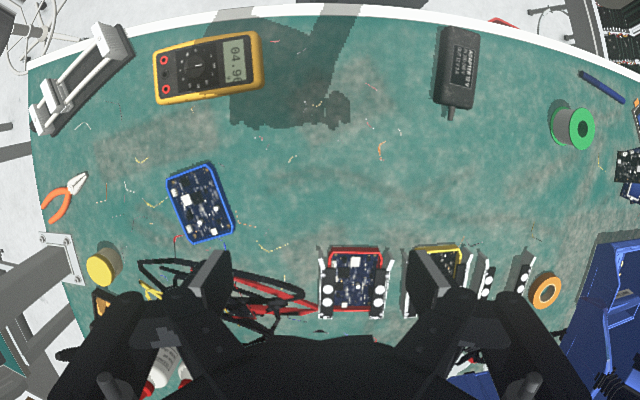

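Red is home. Blue's width reads 76 mm because the visible side face adds about 4 mm, so the corrected centre is (0.4615, −0.256) at 17°.

```bash
python3 - <<'E'
from load import *
grasp(.4615,-.2561,17)
if bot.current_width()>.068:
    z=bot.current_ee_pos()[2]
    bot.move_straight([.415,-.15,z],[180,0,178],v=.12)
    slide(3,[(.415,.13)]); push(3)
    bot.reach([.42,.06,.27],[180,0,180]); c=snap("w7"); print(bot.current_t())
E
```

```text
touch False [ 0.4299 -0.2658  0.0129]
w 0.07040618876959101 66.70027306303382 [-4.   2.   9.7] 32.6667
in False [-0.0581 -0.0008] [-0.6 -3.2  3.3]
home True [-0.061  -0.0001] [-3.1  0.3  3.1]
41.9083
42.8083
```

View pics/w7.png

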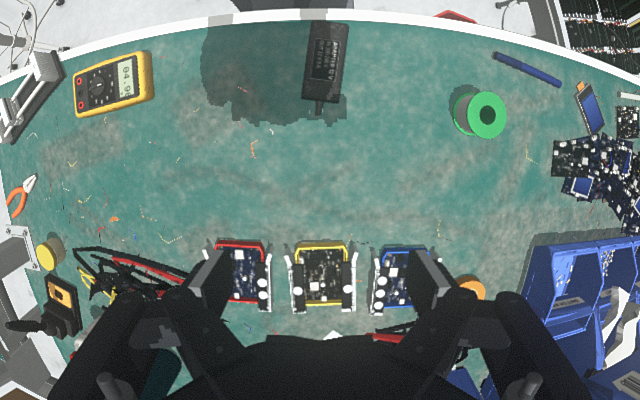

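All three carriers sit in their bays and each stopped hard at the same depth. Handing in.

```bash
python3 -c "
from rig import workorder
print(workorder.close_job())"
```

```text
the job is handed in; nothing more can be done
None
```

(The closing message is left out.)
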